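# Set the drying turntable to its third speed click

### The arm

A 6-joint arm with a two-finger parallel gripper is mounted at the origin on the work surface. World frame = base frame: x ahead of the robot, y to its left, z up, the work surface at z = 0. Lengths are in m, angles in rad, forces in N, time in s.
With the tool pointing down it reaches from about 0.425 to 0.95 m from the base axis. Payload 3.5 kg.
Tool frame: the origin (TCP) lies at the very end of the fingers, on their centre line; the grasp point (between the pads) lies ctrl.grip_point_offset behind it (ctrl.grip_point_offset is the distance from the TCP to the grasp point, in m); z points along the fingers, y is the direction in which the jaws open and shut (so a half turn about z gives the same grasp; the last joint's range is limited). The gripper opens to 85 mm and grips with 20 to 120 N. Pads are 22 mm wide; open, the fingers measure 114 mm over their backs; the gripper's body (76 mm by 85 mm) begins 54 mm behind the grasp point. The pads swing forward as they close: fully open they stand 13 mm farther back than shut.
Start: joints at [0.991, 0.286, 1.577, -0, 1.279, -0.15], TCP at [0.281, 0.614, 0.231] pointing down, gripper open.
Joint ranges: [-2.77, 2.77], [-0.9, 2.22], [0.21, 2.48], [-1.53, 4.67], [0.24, 2.81], [-2.84, 2.84]. Speed limits (rad/s): [2.79, 2.79, 3.14, 3.14, 3.14, 3.14].

### API

Orientations are given as a unit quaternion [x, y, z, w].
In Python, from plant import telemetry, imaging, ticket, finder, ctrl gives the robot as it stands. The module is installed in compiled form; this text tells all that it offers.
- The arm moves only by the shell command python3 -m crank 'ROWS' [FORCE]. ROWS is JSON, a list of rows, each a list of 7 numbers: the shift along the tool's x, y, z scaled (see below), then the turn, a rotation vector about the tool's x, y, z scaled (see below), then the opening, from 0 (shut) to 1 (fully open). A call has 1 to 12 rows; each row is the pose to reach, as a shift and turn from the pose commanded when the call began, along the tool's axes at that moment; what a row does not reach only later rows make up. The controller multiplies each number of a shift by 0.15 m and each number of a turn by 90 degrees. A row lasts 1/10 s, in which the tool goes at most 50 mm and 8.59 degrees, less where a joint would pass 70% of its speed; a pose out of reach is approached as far as the arm can. A call with a number of a shift or a turn outside -1 to 1 is refused whole. A call with a gripper value outside its range is refused whole. The fingers move at their own pace and stop on an object; FORCE is the grip in N (left out, the last holds). Time passes only in rows, so rows that repeat a pose let the fingers close. It gives the time, the measured TCP pose, the force and the opening at its end, in the units of the state.
- telemetry.get_state(): the state, without advancing time (a new reading comes with each control period).
- imaging.read_camera(name): name is "side" or "top" or "wrist"; returns a dict with "pixels" (480x640x3 uint8, red, green, blue), "vfov" (degrees; the focal length in pixels is half the picture's height over the tangent of half this angle, whatever the lens; pixels are square), "cx", "cy" (the principal point, pixels), "rvec" (rotation vector, rad) and "tvec" (3), from world to camera coordinates, as OpenCV has them. Camera axes: x right, y down, z forward; pixel columns grow to the right and rows downward; lengths in m; the calibration is good to about 2 mm. A picture is of the moment at which its call begins. There is no depth.
- ticket.sign_off(): hands the job in, once; it reports no verdict.
Trained networks look in a picture, given as the dict that the camera call returned (one of the last four; its "shot" number tells which), for a name from the list of things; names that differ only in an ending like _2 or _b are one class to them, and where a whole thing is asked for, a point or a joint stands for the part that bears it (a point fixed in the world has none). Each returns a list of dicts, best first, with "confidence" (0 to 1); they miss things now and then, are a little off and sometimes report something else, mostly with a low value. They report only what shows in the picture. A call takes as long as a camera call.
- finder.masks_of(label, picture): "pixels" (480x640 bool, what is visible of it) and "extent" ([left, top, right, bottom] in pixels, round what is visible of it).
- finder.pinpoint(label, picture): "location" ([row, column] in pixels: a listed point, or the origin of a listed thing).
The state is a dict: "time": time; "qpos": joint angles; "dq": joint speeds; "joint_efforts": joint torques, N m; "eef_pos": TCP position; "tcp_rot": TCP orientation; "contact_force": force on the tool from outside, world axes, zero at the start; "wrist_torque": the same for the moment, N m; "opening": opening from 0.0 (shut) to 1.0 (fully open).
Only numpy, scipy, OpenCV 4.12 (cv2) and the standard library are available. Lean on these libraries where they do the work, as an engineer would, in place of code of your own. Each camera call takes 0.05 s, during which the arm holds its last target.

### The job

The drying turntable on the paint bench has tripped, and restarts only from off. With a fingertip, push its orange speed lever all the way back to the off stop at the red mark, then push it the other way three clicks, counting them by feel, and leave it sitting in the third click; never let it run past that one. Only push the lever, do not pinch it; leave the white piece on the disc and the other things on the bench where they stand, and finish with the hand clear.

Things in the scene. Friction and masses are not known exactly. Their poses are not given: they have to be found in the camera images.
- turntable: Machine fixed to the bench. Dark control box 120 mm (x) by 200 mm (y), its flat top 55 mm above the bench; beyond it (+x) a wooden disc 210 mm across, top 70 mm above the bench, centred 175 mm along +x. Origin: at bench level under the middle of the lever's slot, which runs along y from -35 mm (off stop, red mark) to +35 mm; a painted mark beside it shows each click.
- lever (a joint): Lever position along the slot in m: 0 = off stop, growing towards the turntable's +y. Notches every 14 mm: off 0, first click 0.014, second 0.028, third 0.042, then 0.056, 0.070 (end). Leaving a notch takes about 6 N; the push eases up to the crest half-way, where the lever jumps ahead into the next notch and stays. Starts at about the first or second click.
- lever_mid (a point): Middle of the orange lever's grip, 17 mm above the control box's top (72 mm above the bench). The grip is an upright tab 30 mm wide (turntable's x), 14 mm thick along the slot (y), from 2 to 32 mm above the box's top. Axes as the turntable's. It slides only along the slot.
- shell: small white dome-shaped piece, 60 mm across and 60 mm tall, standing loose on the turntable's disc; origin at the centre of its underside; a bystander
- paint_red: dark green, red-labelled paint bottle with a white cap, 32 mm diameter, 85 mm tall, origin at the centre of its underside; a loose bystander
- paint_blue: dark green, blue-labelled paint bottle with a white cap, 32 mm diameter, 85 mm tall, origin at the centre of its underside; a loose bystander
- paint_yellow: dark green, yellow-labelled paint bottle with a white cap, 32 mm diameter, 85 mm tall, origin at the centre of its underside; a loose bystander
- tape: roll of blue masking tape lying flat, 90 mm across, 24 mm high, origin at the centre of its underside; a loose bystander
- jar: clear jar with a red lid, 56 mm diameter, 60 mm tall, origin at the centre of its underside; a loose bystander
- cup: white paper cup, 68 mm across the rim, 80 mm tall, origin at the centre of its underside; a loose bystander

How it is judged:
By the outcome, as a careful person would: the job done as asked, in the order asked, and still so for the second after the job is handed in, with the robot touching nothing.
It also fails if it takes over 48 s, if anything falls off the work surface, if the arm or the gripper's body presses on something with over 40 N, if the wrist force passes 120 N, or if a joint passes its speed limit or range.

## Working session

There is one attempt and no reset: what is moved stays moved. The work goes in short steps, Python scripts to look and compute and a shell command to move; the robot and the scene stay as the last step left them, time stands still between calls to the robot, and variables do not carry over. Pictures are saved under pics/ and viewed, and the job is handed in when it is done.

```bash
mkdir -p pics; cat > h.py <<'E'
import numpy as np, cv2
from plant import telemetry, imaging, ticket, finder, ctrl
from scipy.spatial.transform import Rotation as R
def K(p):
    f=240/np.tan(np.radians(p['vfov'])/2); return np.array([[f,0,p['cx']],[0,f,p['cy']],[0,0,1]])
def ray(p,rc):
    Rm=R.from_rotvec(np.ravel(p['rvec'])).as_matrix(); t=np.ravel(p['tvec'])
    d=Rm.T@np.linalg.inv(K(p))@np.array([rc[1],rc[0],1]); return -Rm.T@t,d
def onz(p,rc,z):
    o,d=ray(p,rc); return o+d*(z-o[2])/d[2]
def proj(p,X):
    return cv2.projectPoints(np.array(X,float).reshape(-1,3),np.ravel(p['rvec']),np.ravel(p['tvec']),K(p),None)[0].reshape(-1,2)
def save(p,n,crop=None,s=1):
    im=p['pixels'][...,::-1]
    if crop: l,t,r,b=crop; im=im[t:b,l:r]
    if s!=1: im=cv2.resize(im,None,fx=s,fy=s,interpolation=cv2.INTER_CUBIC)
    cv2.imwrite('pics/'+n,im)
E
python3 - <<'E'
from h import *
s=telemetry.get_state(); print({k:np.round(v,3).tolist() for k,v in s.items()}, ctrl.grip_point_offset)
Z={'turntable':0,'lever_mid':.072,'shell':.07,'paint_red':0,'paint_blue':0,'paint_yellow':0,'tape':0,'jar':0,'cup':0}
for c in ['top','side']:
    p=imaging.read_camera(c); save(p,c+'0.png')
    for n,z in Z.items():
        r=finder.pinpoint(n,p)
        for q in r[:2]: print(c,n,round(q['confidence'],2),np.round(q['location']),np.round(onz(p,q['location'],z),3))
p=imaging.read_camera('wrist'); save(p,'wrist0.png')
E
```

```text
{'time': 0.0, 'qpos': [0.991, 0.287, 1.578, -0.0, 1.279, -0.15], 'dq': [-0.0, -0.002, -0.001, 0.001, 0.001, 0.001], 'joint_efforts': [-0.001, -40.599, -29.262, -0.0, 0.006, -0.0], 'eef_pos': [0.281, 0.613, 0.23], 'tcp_rot': [0.213, 0.977, -0.001, -0.0], 'contact_force': [-0.379, 0.43, 0.278], 'wrist_torque': [0.002, -0.023, 0.016], 'opening': 1.003} 0.0187
top turntable 0.65 [247. 340.] [ 0.55  -0.013  0.   ]
top lever_mid 0.5 [248. 355.] [ 0.539 -0.039  0.072]
top shell 0.74 [245. 353.] [ 0.545 -0.036  0.07 ]
top paint_red 0.63 [256. 421.] [ 0.526 -0.186  0.   ]
top paint_red 0.53 [256. 263.] [0.532 0.151 0.   ]
top paint_blue 0.61 [212. 268.] [0.628 0.139 0.   ]
top paint_blue 0.5 [256. 263.] [0.534 0.151 0.   ]
top paint_yellow 0.81 [209. 268.] [0.634 0.139 0.   ]
top tape 0.63 [217. 448.] [ 0.61  -0.248  0.   ]
top jar 0.86 [178. 266.] [0.703 0.144 0.   ]
top jar 0.42 [300. 427.] [ 0.432 -0.195  0.   ]
top cup 0.74 [300. 426.] [ 0.434 -0.194  0.   ]
side turntable 0.6 [286. 328.] [ 0.545 -0.014  0.   ]
side lever_mid 0.63 [267. 337.] [ 0.546 -0.036  0.072]
side shell 0.81 [231. 409.] [ 0.7   -0.048  0.07 ]
side paint_red 0.62 [359. 386.] [ 0.526 -0.186  0.   ]
side paint_blue 0.63 [240. 267.] [0.522 0.15  0.   ]
side paint_blue 0.42 [228. 408.] [0.759 0.007 0.   ]
side paint_yellow 0.87 [221. 316.] [0.629 0.135 0.   ]
side tape 0.57 [361. 454.] [ 0.607 -0.254  0.   ]
side jar 0.75 [200. 347.] [0.718 0.142 0.   ]
side cup 0.85 [392. 340.] [ 0.432 -0.186  0.   ]
```

View pics/top0.png

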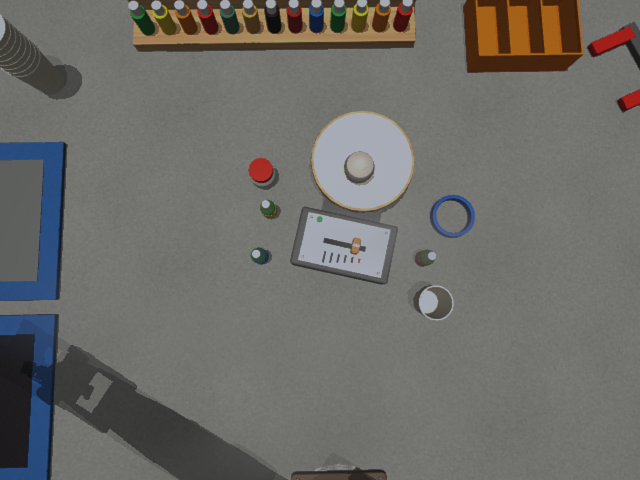

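View pics/side0.png

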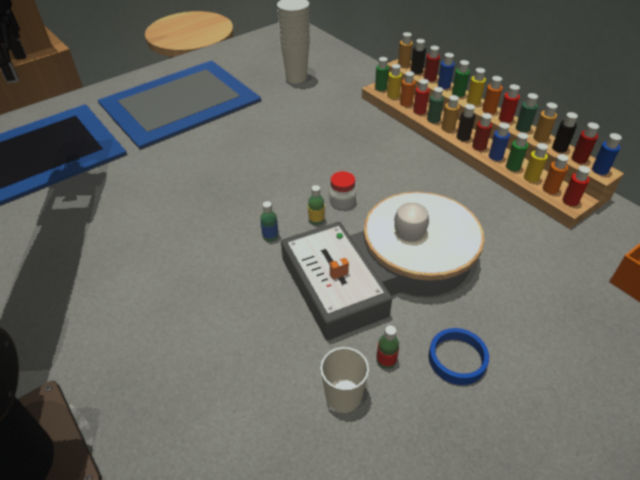

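```bash
python3 - <<'E'
import cv2
a=cv2.imread('pics/top0.png')[200:300,290:410]; cv2.imwrite('pics/topz.png',cv2.resize(a,None,fx=6,fy=6,interpolation=2))
a=cv2.imread('pics/side0.png')[200:340,260:440]; cv2.imwrite('pics/sidez.png',cv2.resize(a,None,fx=4,fy=4,interpolation=2))
E
```

```text
(no output)
```

View pics/topz.png

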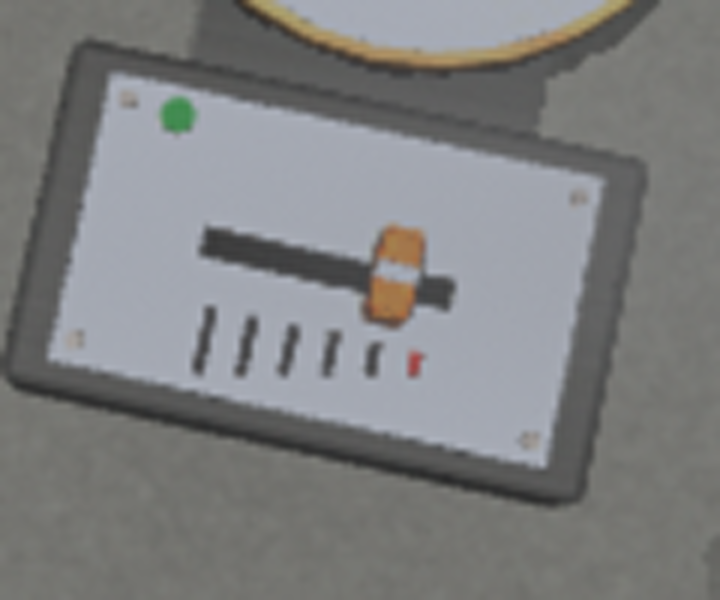

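View pics/sidez.png

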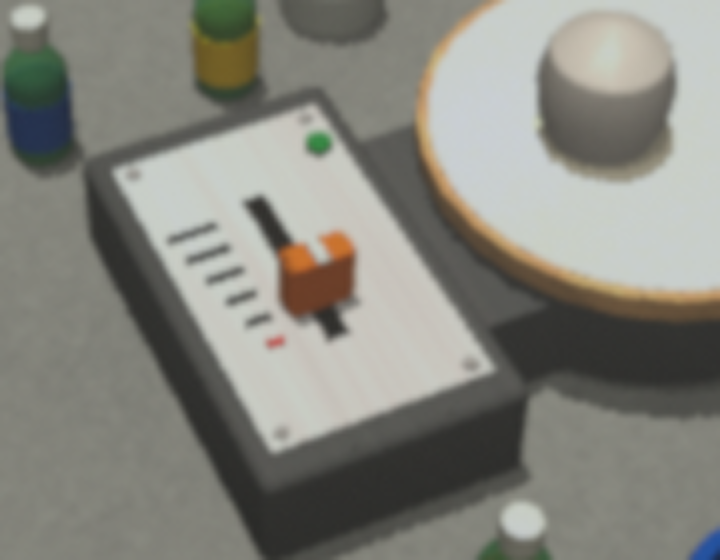

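The top view shows the box at about (345,245). The lever is at (355,245), near the first click; the red mark is at (359,260), on the world −y side. The two cameras agree on the bottle positions. Next I'll work out the turntable pose from its corners and marks.

```bash
python3 - <<'E'
from h import *
p=imaging.read_camera('top')
f=lambda u,v,z=.055: onz(p,[200+v/6-.4,290+u/6-.4],z)
c=np.array([f(85,40),f(645,158),f(580,490),f(5,372)]); print('corners',c.round(4),'ctr',c.mean(0).round(4), [np.linalg.norm(c[i]-c[i-1]).round(3) for i in range(4)])
d=(c[0]-c[1]+c[3]-c[2]); yaw=np.arctan2(-d[0],d[1]); print('yaw',np.degrees(yaw))
s=[f(455,293),f(200,240)]; print('slot',np.round(s,4),np.mean(s,0))
O=np.mean(s,0); ex=np.array([np.cos(yaw),np.sin(yaw),0]); ey=np.array([-np.sin(yaw),np.cos(yaw),0])
for u,v in [(416,363),(374,360),(331,353),(289,350),(246,346),(205,341)]:
    q=f(u,v)-O; print('mark',(q@ex).round(4),(q@ey).round(4))
lt=[f(400,228,.087),f(378,325,.087),f(397,272,.087)]
for l in lt: print('lever',((l-O)@ex).round(4),((l-O)@ey).round(4))
a=onz(p,[0,0],0);print('cam',ray(p,[0,0])[0])
q=imaging.read_camera('side')
# fit check: overlay of predicted
for cam,n in ((p,'t'),(q,'s')):
    im=cam['pixels'][...,::-1].copy(); im=cv2.resize(im,None,fx=4,fy=4)
    def P(x,y,z,col):
        X=O+ex*x+ey*y; X[2]=z; u=proj(cam,X)[0]; cv2.circle(im,tuple(int(k) for k in (u+.5)*4),3,col,-1)
    for x in(-.06,.06):
        for y in(-.1,.1): P(x,y,.055,(0,255,0))
    for k in range(6): P(-.03,-.035+.014*k,.055,(255,0,255))
    for y in (-.021,): 
        for xx in (-.015,.015):
            for yy in(-.007,.007): P(xx,y+yy,.087,(255,0,0))
    o=(proj(cam,O)[0]*4).astype(int); cv2.imwrite(f'pics/ov{n}.png',im[o[1]-280:o[1]+280,o[0]-300:o[0]+300])
b=telemetry.get_state(); print(R.from_quat(b['tcp_rot']).as_matrix().round(4))
E
```

```text
corners [[ 0.6285  0.0612  0.055 ]
 [ 0.5846 -0.1273  0.055 ]
 [ 0.4733 -0.1012  0.055 ]
 [ 0.5163  0.0897  0.055 ]] ctr [ 0.5507 -0.0194  0.055 ] [np.float64(0.116), np.float64(0.194), np.float64(0.114), np.float64(0.196)]
yaw -12.890368805321435
slot [[ 0.54   -0.0616  0.055 ]
 [ 0.5595  0.0236  0.055 ]] [ 0.54972956 -0.01901191  0.055     ]
mark -0.0258 -0.0355
mark -0.0277 -0.0215
mark -0.0283 -0.0069
mark -0.0302 0.007
mark -0.0318 0.0214
mark -0.033 0.0352
lever 0.0134 -0.0191
lever -0.019 -0.0183
lever -0.0009 -0.021
cam [0.45990382 0.04165243 0.92332093]
[[-0.9091  0.4167  0.    ]
 [ 0.4167  0.9091  0.    ]
 [-0.      0.     -1.    ]]
```

```bash
python3 -c "
import cv2,numpy as np
a=[cv2.imread('pics/ov%s.png'%k) for k in 'ts'];h=min(x.shape[0] for x in a);m=np.hstack([x[:h] for x in a]);cv2.imwrite('pics/ov.png',cv2.resize(m,(800,int(800*m.shape[0]/m.shape[1]))))"
```

```text
(no output)
```

View pics/ov.png

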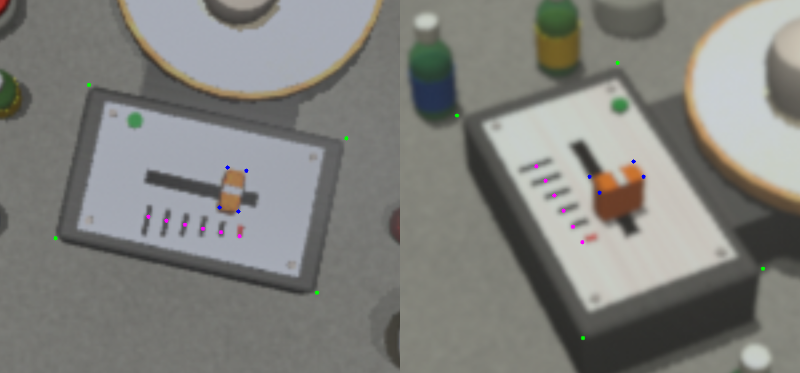

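```bash
python3 -m crank '[[-0.21,-0.185,0,0,0,0,0],[-0.42,-0.37,0,0,0,0,0],[-0.63,-0.555,0,0,0,0,0],[-0.84,-0.74,0,0,0,0,0]]' 40
python3 -m crank '[[-0.21,-0.185,0,0,0,0,0],[-0.42,-0.37,0,0,0,0,0],[-0.63,-0.555,0,0,0,0,0],[-0.84,-0.74,0,0,0,0,0]]'
python3 -m crank '[[-0.21,-0.185,0,0,0,0,0],[-0.42,-0.37,0,0,0,0,0],[-0.63,-0.555,0,0,0,0,0],[-0.84,-0.74,0,0,0,0,0]]'
```

```text
time: 1.55
eef_pos: [0.3499, 0.4588, 0.2314]
tcp_rot: [0.213, 0.977, 0.0, 0.0]
contact_force: [1.2, 0.2, -0.6]
opening: 0.332
time: 1.95
eef_pos: [0.4183, 0.3053, 0.2316]
tcp_rot: [0.213, 0.977, 0.0, 0.0]
contact_force: [-0.4, 0.2, 0.0]
opening: -0.003
time: 2.35
eef_pos: [0.4866, 0.1518, 0.2317]
tcp_rot: [0.213, 0.977, 0.0, 0.0]
contact_force: [1.1, 0.5, 0.1]
opening: 0.001
```

```bash
python3 -m crank '[[-0.21,-0.185,0,0,0,-0.06,0],[-0.42,-0.37,0.1,0,0,-0.13,0],[-0.63,-0.555,0.3,0,0,-0.13,0],[-0.83,-0.743,0.54,0,0,-0.13,0],[-0.83,-0.743,0.54,0,0,-0.13,0],[-0.83,-0.743,0.54,0,0,-0.13,0]]'
python3 - <<'E'
from h import *
s=telemetry.get_state();print(R.from_quat(s['tcp_rot']).as_matrix().round(4),s['eef_pos'])
p=imaging.read_camera('side');save(p,'s1.png',(220,120,460,340),3)
p=imaging.read_camera('wrist');save(p,'w1.png')
E
```

```text
time: 2.95
eef_pos: [0.5521, -0.0005, 0.1489]
tcp_rot: [0.114, 0.994, 0.0, -0.002]
contact_force: [-0.4, 0.9, 0.9]
opening: -0.001
[[-9.741e-01  2.259e-01 -3.200e-03]
 [ 2.259e-01  9.741e-01  9.000e-04]
 [ 3.300e-03  2.000e-04 -1.000e+00]] [ 5.52144887e-01 -5.24646010e-04  1.48927935e-01]
```

View pics/s1.png

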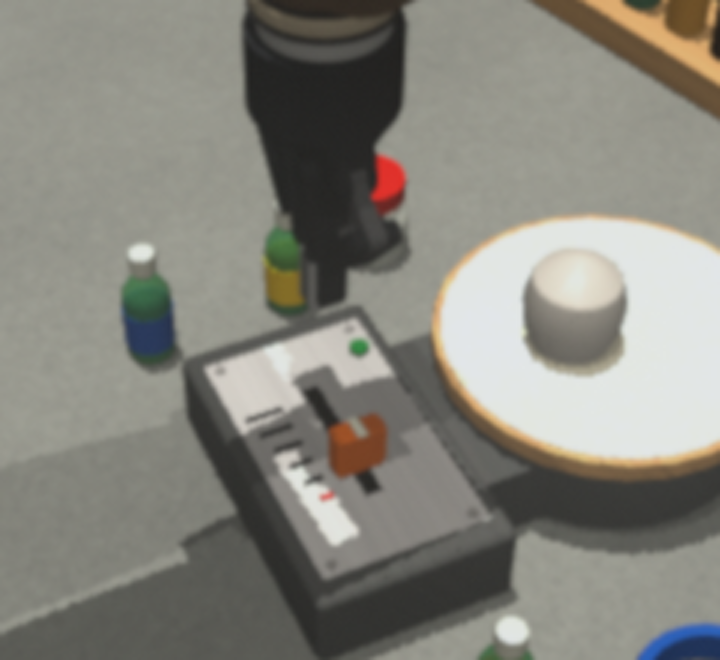

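View pics/w1.png

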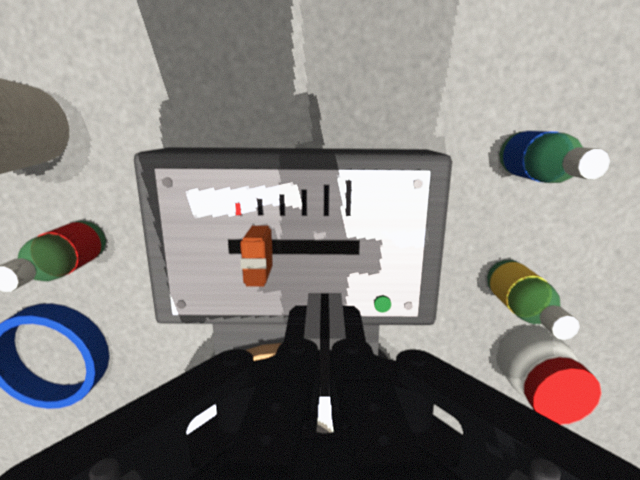

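The wrist view shows the lever at (255,250) and the shut fingers clear of it on the +y side. Next I'll lower the hand and push toward −y in small steps.

```bash
python3 -m crank '[[0,0,0.2,0,0,0,0],[0,0,0.4,0,0,0,0],[0,0,0.54,0,0,0,0],[0,0,0.54,0,0,0,0]]'
for i in 1; do python3 -m crank '[[0,-0.02,0,0,0,0,0],[0,-0.04,0,0,0,0,0],[0,-0.06,0,0,0,0,0]]'; done
python3 -m crank '[[0,-0.02,0,0,0,0,0]]'
```

```text
time: 3.45
eef_pos: [0.5509, 0.002, 0.0678]
tcp_rot: [0.111, 0.994, 0.0, -0.002]
contact_force: [-0.2, -0.1, -0.3]
opening: 0.002
time: 3.75
eef_pos: [0.5522, -0.0088, 0.0715]
tcp_rot: [0.112, 0.994, -0.0, 0.002]
contact_force: [-0.1, -0.4, -0.2]
opening: -0.002
time: 3.85
eef_pos: [0.551, -0.0119, 0.0708]
tcp_rot: [0.113, 0.994, -0.0, 0.001]
contact_force: [-0.0, -0.5, 0.4]
opening: 0.001
```

```bash
python3 -m crank '[[0,-0.015,0,0,0,0,0]]' | grep -E 'eef|force'
python3 -m crank '[[0,-0.015,0,0,0,0,0]]' | grep -E 'eef|force'
python3 -m crank '[[0,-0.015,0,0,0,0,0]]' | grep -E 'eef|force'
python3 -m crank '[[0,-0.015,0,0,0,0,0]]' | grep -E 'eef|force'
```

```text
eef_pos: [0.55, -0.0142, 0.0701]
contact_force: [0.3, -0.5, -0.2]
eef_pos: [0.5492, -0.0162, 0.0696]
contact_force: [-0.3, -0.3, -0.3]
eef_pos: [0.5486, -0.0184, 0.0694]
contact_force: [-0.9, -0.4, -0.3]
eef_pos: [0.5481, -0.0202, 0.0693]
contact_force: [0.4, 3.5, 1.7]
```

```bash
for i in 1; do python3 -m crank '[[0,-0.01,0,0,0,0,0]]' | grep -E 'eef|force'
python3 -m crank '[[0,-0.01,0,0,0,0,0]]' | grep -E 'eef|force'
python3 -m crank '[[0,-0.01,0,0,0,0,0]]' | grep -E 'eef|force'
python3 -m crank '[[0,-0.01,0,0,0,0,0]]' | grep -E 'eef|force'
python3 -m crank '[[0,-0.01,0,0,0,0,0]]' | grep -E 'eef|force'; done
```

```text
eef_pos: [0.548, -0.0207, 0.0693]
contact_force: [2.3, 5.8, 0.6]
eef_pos: [0.5477, -0.0219, 0.0693]
contact_force: [1.1, 4.4, -0.1]
eef_pos: [0.5472, -0.0237, 0.0693]
contact_force: [1.0, 2.8, -0.2]
eef_pos: [0.5467, -0.0259, 0.0693]
contact_force: [-0.1, 0.6, -0.4]
eef_pos: [0.5463, -0.028, 0.0693]
contact_force: [-0.6, 0.4, -0.1]
```

The lever left its notch at about 6 N and jumped over the crest. I'll carry on to the off stop.

```bash
for i in 1; do python3 -m crank '[[0,-0.015,0,0,0,0,0]]' | grep -E 'eef|force'
python3 -m crank '[[0,-0.015,0,0,0,0,0]]' | grep -E 'eef|force'
python3 -m crank '[[0,-0.01,0,0,0,0,0]]' | grep -E 'eef|force'
python3 -m crank '[[0,-0.01,0,0,0,0,0]]' | grep -E 'eef|force'; done
python3 - <<'E'
from h import *
p=imaging.read_camera('wrist');save(p,'w2.png',(100,120,480,340),2)
p=imaging.read_camera('side');save(p,'s2.png',(260,190,420,340),4)
E
```

```text
eef_pos: [0.5458, -0.0304, 0.0693]
contact_force: [1.1, 0.4, -0.3]
eef_pos: [0.5454, -0.0326, 0.0693]
contact_force: [0.2, -0.6, -0.3]
eef_pos: [0.5451, -0.0336, 0.0693]
contact_force: [1.0, 4.4, -0.0]
eef_pos: [0.5451, -0.0338, 0.0694]
contact_force: [3.3, 8.5, -0.2]
```

View pics/w2.png

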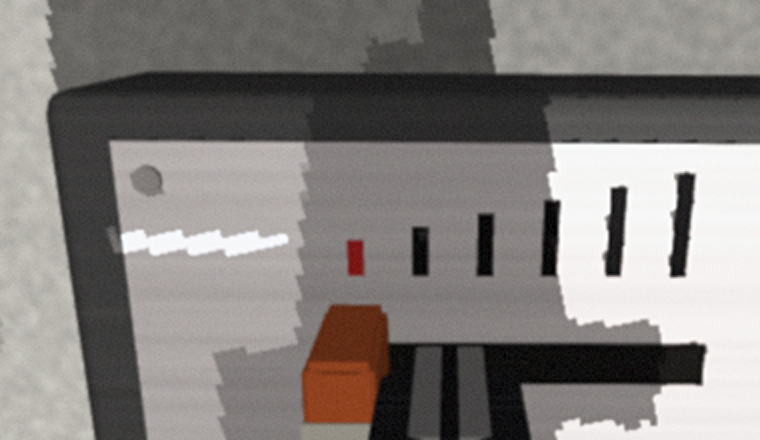

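View pics/s2.png

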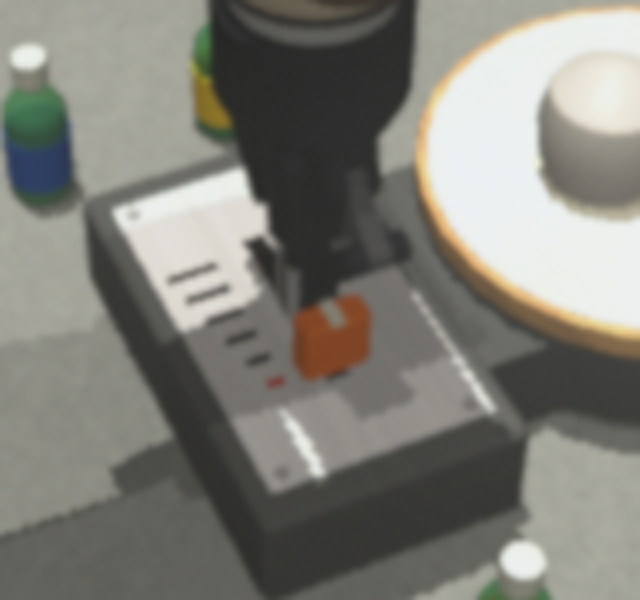

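```bash
python3 -m crank '[[0,-0.01,0,0,0,0,0]]' | grep -E 'eef|force'
python3 -m crank '[[0,0.03,0,0,0,0,0],[0,0.06,0,0,0,0,0],[0,0.06,-0.15,0,0,0,0],[0,0.06,-0.3,0,0,0,0],[0,0.06,-0.3,0,0,0,0]]'
python3 -m crank '[[0,-0.1,0,0,0,0,0],[0,-0.25,0,0,0,0,0],[0,-0.4,0,0,0,0,0],[0,-0.4,0,0,0,0,0],[0,-0.4,0,0,0,0,0]]'
python3 - <<'E'
from h import *
p=imaging.read_camera('wrist');save(p,'w3.png')
p=imaging.read_camera('side');save(p,'s3.png',(260,190,420,340),4)
E
```

```text
eef_pos: [0.545, -0.0339, 0.0694]
contact_force: [3.7, 11.9, -0.5]
time: 5.85
eef_pos: [0.5489, -0.0283, 0.1178]
tcp_rot: [0.112, 0.994, -0.001, 0.003]
contact_force: [0.7, 1.0, 0.6]
opening: 0.004
time: 6.35
eef_pos: [0.532, -0.0867, 0.113]
tcp_rot: [0.113, 0.994, 0.0, -0.001]
contact_force: [0.0, 0.0, -0.1]
opening: -0.0
```

View pics/w3.png

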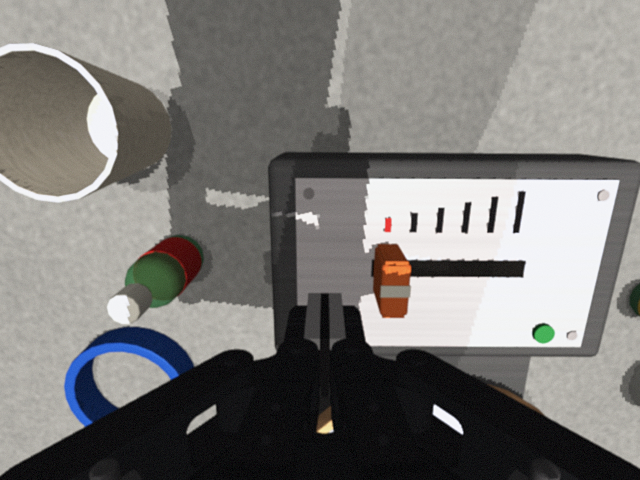

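View pics/s3.png

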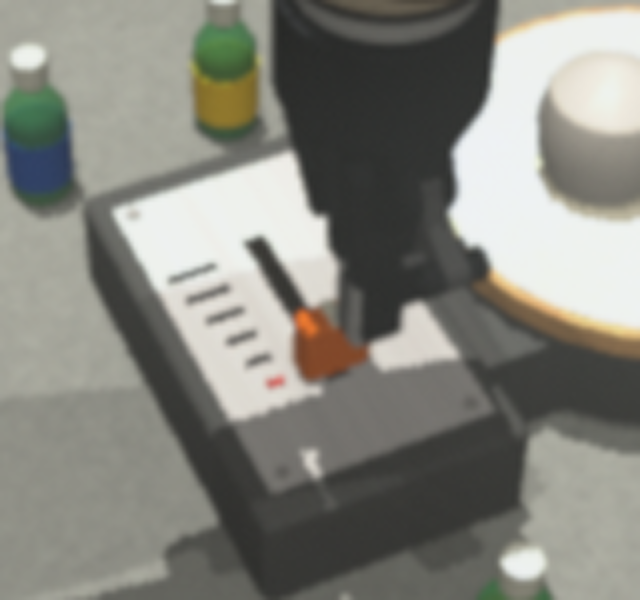

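The lever sits at the off stop by the red mark: it didn't move under 12 N, and the image agrees. The finger is clear of it on the −y side, so I'll lower the hand and approach.

```bash
python3 -m crank '[[0,0,0.1,0,0,0,0],[0,0,0.2,0,0,0,0],[0,0,0.3,0,0,0,0],[0,0,0.3,0,0,0,0]]'
python3 -m crank '[[0,0.015,0,0,0,0,0],[0,0.03,0,0,0,0,0]]' | grep -E 'eef|force'
python3 -m crank '[[0,0.015,0,0,0,0,0]]' | grep -E 'eef|force'
python3 -m crank '[[0,0.01,0,0,0,0,0]]' | grep -E 'eef|force'
python3 -m crank '[[0,0.01,0,0,0,0,0]]' | grep -E 'eef|force'
```

```text
time: 6.85
eef_pos: [0.5305, -0.0849, 0.0654]
tcp_rot: [0.112, 0.994, 0.001, -0.003]
contact_force: [-0.1, 1.1, -0.6]
opening: -0.003
eef_pos: [0.5345, -0.0816, 0.0696]
contact_force: [0.4, -0.5, -0.0]
eef_pos: [0.5352, -0.0794, 0.0701]
contact_force: [0.1, -0.5, 1.2]
eef_pos: [0.5354, -0.0779, 0.0701]
contact_force: [-0.0, -1.1, -0.3]
eef_pos: [0.5356, -0.0765, 0.0698]
contact_force: [-0.0, 0.6, 0.7]
```

```bash
for k in 1; do python3 -m crank '[[0,0.01,0,0,0,0,0]]' | grep -E 'eef|force'
python3 -m crank '[[0,0.01,0,0,0,0,0]]' | grep -E 'eef|force'
python3 -m crank '[[0,0.01,0,0,0,0,0]]' | grep -E 'eef|force'
python3 -m crank '[[0,0.01,0,0,0,0,0]]' | grep -E 'eef|force'; done
```

```text
eef_pos: [0.5357, -0.075, 0.0696]
contact_force: [0.1, 0.4, -0.3]
eef_pos: [0.536, -0.0736, 0.0695]
contact_force: [-0.4, -2.5, 0.3]
eef_pos: [0.5361, -0.0732, 0.0695]
contact_force: [-1.4, -6.4, 1.4]
eef_pos: [0.5364, -0.0721, 0.0695]
contact_force: [-3.2, -5.1, 0.3]
```

```bash
for k in 1; do python3 -m crank '[[0,0.01,0,0,0,0,0]]' | grep -E 'eef|force'
python3 -m crank '[[0,0.01,0,0,0,0,0]]' | grep -E 'eef|force'
python3 -m crank '[[0,0.01,0,0,0,0,0]]' | grep -E 'eef|force'
python3 -m crank '[[0,0.01,0,0,0,0,0]]' | grep -E 'eef|force'; done
```

```text
eef_pos: [0.5368, -0.0703, 0.0695]
contact_force: [-0.8, -3.6, 1.0]
eef_pos: [0.5373, -0.0682, 0.0695]
contact_force: [-1.7, -2.0, 0.7]
eef_pos: [0.5377, -0.066, 0.0694]
contact_force: [-0.4, 0.3, 0.4]
eef_pos: [0.5379, -0.0642, 0.0692]
contact_force: [0.3, -0.1, -0.5]
```

Click one was felt at y≈−0.067.

```bash
for k in 1 ; do python3 -m crank '[[0,0.01,0,0,0,0,0]]' | grep -E 'eef|force'
python3 -m crank '[[0,0.01,0,0,0,0,0]]' | grep -E 'eef|force'
python3 -m crank '[[0,0.01,0,0,0,0,0]]' | grep -E 'eef|force'
python3 -m crank '[[0,0.01,0,0,0,0,0]]' | grep -E 'eef|force'
python3 -m crank '[[0,0.01,0,0,0,0,0]]' | grep -E 'eef|force'; done
```

```text
eef_pos: [0.5382, -0.0628, 0.0692]
contact_force: [0.2, -0.2, -0.2]
eef_pos: [0.5386, -0.0614, 0.0692]
contact_force: [0.2, 0.3, -0.5]
eef_pos: [0.5389, -0.0601, 0.0692]
contact_force: [0.5, -1.0, 0.3]
eef_pos: [0.5391, -0.0596, 0.0693]
contact_force: [-2.2, -6.1, -0.3]
eef_pos: [0.5393, -0.0588, 0.0693]
contact_force: [-1.5, -5.3, 0.1]
```

```bash
for k in 1 ; do python3 -m crank '[[0,0.01,0,0,0,0,0]]' | grep -E 'eef|force'
python3 -m crank '[[0,0.01,0,0,0,0,0]]' | grep -E 'eef|force'
python3 -m crank '[[0,0.01,0,0,0,0,0]]' | grep -E 'eef|force'
python3 -m crank '[[0,0.01,0,0,0,0,0]]' | grep -E 'eef|force'
python3 -m crank '[[0,0.01,0,0,0,0,0]]' | grep -E 'eef|force'; done
```

```text
eef_pos: [0.5396, -0.0572, 0.0693]
contact_force: [-1.1, -3.5, 0.6]
eef_pos: [0.5401, -0.0551, 0.0693]
contact_force: [-0.8, -2.1, -0.3]
eef_pos: [0.5406, -0.0529, 0.0692]
contact_force: [0.3, -0.8, 0.1]
eef_pos: [0.5411, -0.0511, 0.0693]
contact_force: [-0.1, -0.6, -1.0]
eef_pos: [0.5414, -0.0496, 0.0694]
contact_force: [0.0, -0.5, -0.7]
```

Click two was felt at y≈−0.053. A quick look will confirm the count before the third.

```bash
python3 - <<'E'
from h import *
p=imaging.read_camera('wrist');save(p,'w4.png',(200,120,640,400),1.8)
E
```

```text
(no output)
```

View pics/w4.png

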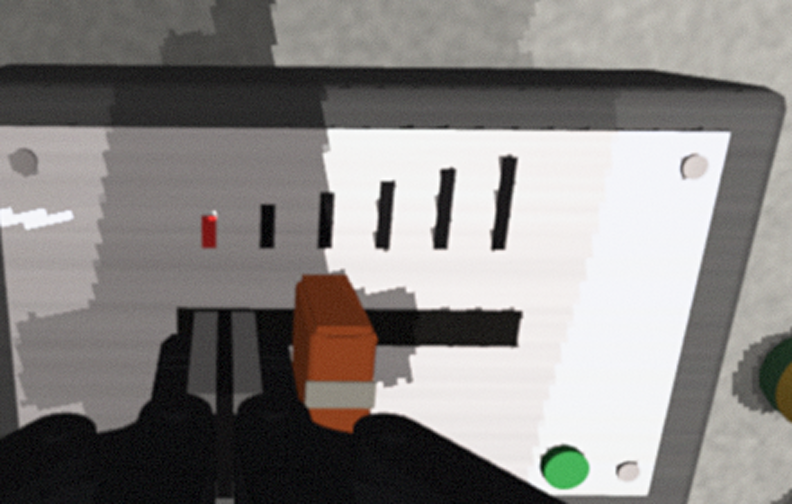

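The wrist view shows the lever's foot at (322,275), directly below the second black mark at (325,220), with the finger behind it. That confirms two clicks.

```bash
for k in 1 ; do python3 -m crank '[[0,0.01,0,0,0,0,0]]' | grep -E 'eef|force'
python3 -m crank '[[0,0.01,0,0,0,0,0]]' | grep -E 'eef|force'
python3 -m crank '[[0,0.01,0,0,0,0,0]]' | grep -E 'eef|force'
python3 -m crank '[[0,0.01,0,0,0,0,0]]' | grep -E 'eef|force'
python3 -m crank '[[0,0.01,0,0,0,0,0]]' | grep -E 'eef|force'; done
```

```text
eef_pos: [0.5417, -0.0484, 0.0694]
contact_force: [-1.6, 1.0, -0.1]
eef_pos: [0.542, -0.0471, 0.0694]
contact_force: [0.3, -1.0, 0.4]
eef_pos: [0.5422, -0.0461, 0.0694]
contact_force: [-1.9, -4.7, 0.9]
eef_pos: [0.5424, -0.0456, 0.0694]
contact_force: [-2.3, -6.8, -0.2]
eef_pos: [0.5427, -0.0442, 0.0694]
contact_force: [-1.0, -4.4, 0.4]
```

```bash
for k in 1 ; do python3 -m crank '[[0,0.01,0,0,0,0,0]]' | grep -E 'eef|force'
python3 -m crank '[[0,0.01,0,0,0,0,0]]' | grep -E 'eef|force'
python3 -m crank '[[0,0.007,0,0,0,0,0]]' | grep -E 'eef|force'; done
```

```text
eef_pos: [0.5431, -0.0422, 0.0694]
contact_force: [-0.5, -2.5, 0.0]
eef_pos: [0.5436, -0.04, 0.0693]
contact_force: [-0.7, -1.1, 0.6]
eef_pos: [0.544, -0.0384, 0.0693]
contact_force: [-0.6, -0.2, -0.2]
```

Force dropped to zero at the third crest. I'll back the finger off and check.

```bash
python3 -m crank '[[0,-0.05,0,0,0,0,0],[0,-0.12,0,0,0,0,0],[0,-0.12,0,0,0,0,0]]'
python3 - <<'E'
from h import *
p=imaging.read_camera('wrist');save(p,'w5.png',(200,120,640,400),1.8)
E
```

```text
time: 10.3
eef_pos: [0.5396, -0.0576, 0.0693]
tcp_rot: [0.113, 0.994, -0.0, 0.0]
contact_force: [0.5, 0.4, 0.9]
opening: -0.002
```

View pics/w5.png

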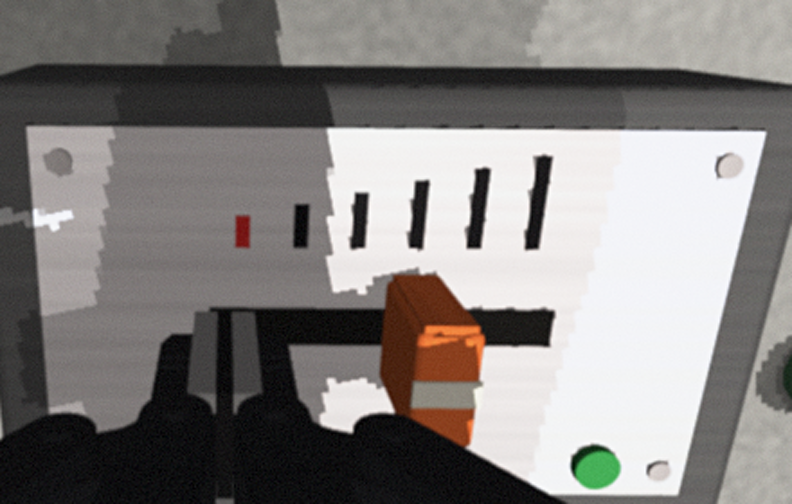

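The lever's foot at (412,275) lines up with the third black mark at (418,215), and the finger is free. Now I'll lift the hand clear.

```bash
python3 -m crank '[[0,0,-0.15,0,0,0,0],[0,0,-0.4,0,0,0,0],[0,0,-0.7,0,0,0,0],[0,0,-1,0,0,0,0],[0,0,-1,0,0,0,0]]'
python3 -m crank '[[0.25,0,0,0,0,0,0],[0.5,0,0,0,0,0,0],[0.6,0,0,0,0,0,0],[0.6,0,0,0,0,0,0],[0.6,0,0,0,0,0,0]]'
python3 - <<'E'
from h import *
p=imaging.read_camera('side');save(p,'s6.png',(220,120,500,420),2)
p=imaging.read_camera('wrist');save(p,'w6.png')
print(telemetry.get_state()['time'])
E
```

```text
time: 10.85
eef_pos: [0.5439, -0.0576, 0.2279]
tcp_rot: [0.113, 0.994, -0.001, 0.008]
contact_force: [1.1, -0.2, 0.5]
opening: 0.002
time: 11.35
eef_pos: [0.4523, -0.0365, 0.2192]
tcp_rot: [0.113, 0.994, 0.0, 0.0]
contact_force: [0.6, -0.3, 0.6]
opening: 0.003
11.45
```

View pics/s6.png

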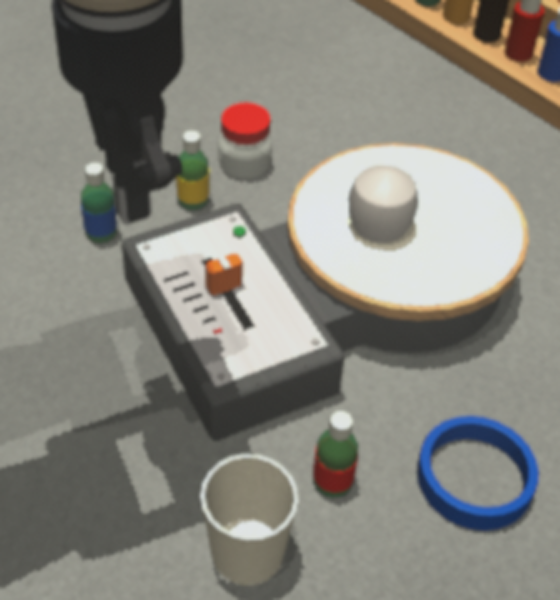

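View pics/w6.png

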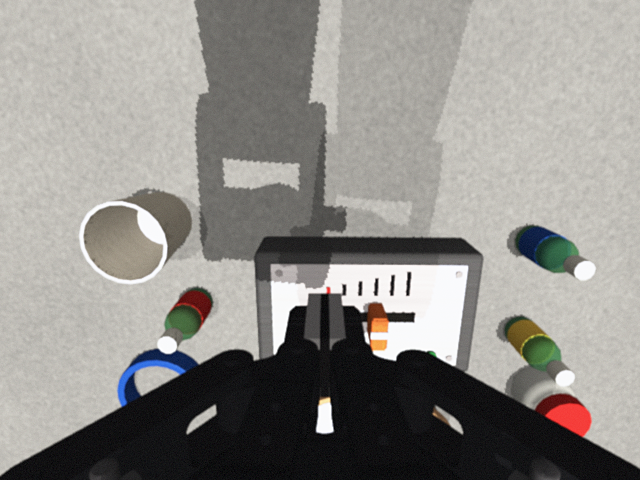

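The side view shows the lever at (224,272) and the hand well clear, about 0.22 m up. The shell and the other bystanders are still in place, so I'm handing the job in.

```bash
python3 -c "
from plant import ticket; print(ticket.sign_off())"
```

```text
the job is handed in; nothing more can be done
None
```

The lever went back to the off stop and now sits in the third click. I pushed it only with the shut fingertips and never pinched it.

- **Off stop:** it held without moving under about 12 N, and the wrist picture showed it at the red mark.
- **Three clicks:** each one built to about 6–7 N, eased, then dropped to zero, with contact points about 14 mm apart. Wrist pictures showed the lever at the second mark after two clicks and at the third after the last. I stopped the finger before it could touch the lever again.
- **End state:** the hand finished about 0.22 m above the bench, touching nothing. In the last pictures the shell and the other things appear where they started. Time at hand-in was about 11.5 s.

**Measurements that disagreed:** my turntable fit from the top camera was about 3–5 mm off in the side view. The measured tool position also drifted by 2–4 mm after fast moves. For that reason I counted the clicks by feel and checked them against the marks.

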